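Clip the slide carrier and show it to the inspection camera

ROBOT

A 7-joint arm with a two-finger parallel gripper is mounted at the origin on the work surface. World frame = base frame: x ahead of the robot, y to its left, z up, the work surface at z = 0. Lengths are in m, angles in rad, forces in N, time in s.
With the tool pointing down it reaches from about 0.4 to 0.875 m from the base axis. Payload 19.3 kg.
Tool frame: the origin (TCP) lies at the very end of the fingers, on their centre line; the grasp point (between the pads) lies bot.tcp_to_grasp behind it (bot.tcp_to_grasp is the distance from the TCP to the grasp point, in m); z points along the fingers, y is the direction in which the jaws open and shut (so a half turn about z gives the same grasp; the last joint's range is limited). The gripper opens to 85 mm and grips with 20 to 120 N. Pads are 22 mm wide; open, the fingers measure 114 mm over their backs; the gripper's body (76 mm by 85 mm) begins 54 mm behind the grasp point. The pads swing forward as they close: fully open they stand 13 mm farther back than shut.
Start: joints at [1.042, 0.521, -0.036, 1.599, 0.021, 1.021, -0.113], TCP at [0.277, -0.56, 0.231] pointing down, gripper open.
Joint ranges: [-2.91, 2.91], [-0.3, 2.13], [-1.5, 1.42], [0.17, 2.43], [-1.26, 4.41], [0.16, 1.93], [-2.52, 2.52]. Speed limits (rad/s): [1.89, 1.89, 2.39, 2.39, 3.01, 3.01, 3.01].

INTERFACE

Orientations are given as [roll, pitch, yaw] about the fixed x, y, z axes, in that order (R = Rz(yaw) Ry(pitch) Rx(roll)).
In Python, from workcell import bot gives the robot as it stands.
- The arm moves only by the tool servo_tool, never from a script. Its argument "targets" is a list of rows, each a list of 2 entries, a list of its own where there are three numbers: the shift along the tool's x, y, z in units of 0.05 m (1.0 is 0.05 m), then the turn about the tool's z in units of 5 degrees (1.0 is 5 degrees). A call has 1 to 12 rows; each row shifts and turns the commanded pose from where the row before left it, along the tool's axes as they then stand; what a row does not reach is not made up. A row lasts 1/8 s, in which the tool goes at most 62.5 mm and 10.7 degrees, less where a joint would pass 70% of its speed; a pose out of reach is approached as far as the arm can. A call with a number of a shift or a turn outside -1 to 1 is refused whole. A call with a gripper value outside its range is refused whole. "gripper" is the opening, from -1 (shut) to 1 (fully open), so that 0 is half open, set as the call begins (left out, the last holds). The fingers move at their own pace and stop on an object; "newtons" is the grip in N (left out, the last holds). Time passes only in rows, so rows that do not move let the fingers close. It gives the time, the measured TCP pose, the force and the opening at its end, in the units of the state.
- bot.observe(): the state, without advancing time (a new reading comes with each control period).
- bot.grab_frame(name): name is "side" or "top" or "wrist"; returns the picture (420x560x3 uint8, blue, green, red); there is no depth.
- bot.get_calibration(name): a dict with "fx", "fy", "cx", "cy" (pixels), "k1" (the pictures are not rectified: a ray, as slopes to the right and down, at radius r is drawn at 1 + k1 r^2 times it, then the intrinsics apply), "pose" (4x4, takes a point from camera to world coordinates). Camera axes: x right, y up, looking along -z (the intrinsics and any distortion apply to the point x, -y, -z); pixel columns grow to the right and rows downward; lengths in m; the calibration is good to about 2 mm. A picture is of the moment at which its call begins: read the wrist's pose just before it. get_calibration takes no time and is no camera call; for the wrist camera it gives the pose at the moment of the call.
- bot.job_done(): hands the job in, once; it reports no verdict.
The state is a dict: "clock": time; "qpos": joint angles; "qd": joint speeds; "joint_efforts": joint torques, N m; "position": TCP position; "tool_rot": TCP orientation; "force": force on the tool from outside, world axes, zero at the start; "moment": the same for the moment, N m; "grip_width": finger opening in m.
Only numpy, scipy, OpenCV 4.12 (cv2) and the standard library are available. Lean on these libraries where they do the work, as an engineer would, in place of code of your own. Each camera call takes 0.05 s, during which the arm holds its last target.

TASK

Take the sprung clip off its stand by squeezing its wings, and let it close on the tab of the slide carrier that stands in the staining trough. Then take the clip by its white body, lift the carrier out and hold it still and upright in front of the inspection camera: slides centred on the viewing point 100 mm before the lens, at lens height, broad face square to the lens (either face). Finish while still holding it there in the air by the clip; your fingers must never touch the carrier, and leave the bottle, the beaker and the stack of blocks alone.

Things in the scene. Friction and masses are not known exactly. Their poses are not given: they have to be found in the camera images.
- clip_body (a point): Upright spring clip, 80 mm tall, 80 g, jaws down. Point: centre of its white body, 10 (x) x 28 (y) x 56 mm (z up). Beyond it at +x and -x stand steel wings 18 mm wide (y), outer faces 23 mm from this point, from 14 (-x wing: 24) mm below to 24 mm above it. Squeezing them along x opens the jaws. To carry with jaws shut grip the body across its ends (y), which stand 5 mm proud of the wings.
- clip_tip (a point): Lower end of the clip's jaws, 52 mm straight below point clip_body, same axes, in the middle between the shut jaws. Jaws 20 mm wide (y), 4 mm thick (x); free depth 24 mm up to the body's underside. The +x jaw and -x wing are one sliding piece; the -x jaw and +x wing are fixed to the body. Let go, it springs shut. At the start it is shut on the stand's plate, 22 mm deep.
- clip_jaw (a joint): Opening of the clip, m: jaws are 5 mm + this value apart, wings 46 mm - this value over their outer faces. -0.004 shut on nothing, 0 shut on the stand's plate or the carrier's tab, 0.012 fully open (stop). Spring about 9 N at 0, 13 N at 0.012. The middle of the jaw gap lies at x = half this value in the frame of point clip_tip.
- stand: Fixed stand the clip is kept on: base 70 x 90 x 12 mm, in the middle an upright plate 5 mm thick (x), 30 mm wide (y), its top 75 mm above the table. Origin on the table under the plate. It may be left or right of the trough.
- slides (a point): Slide carrier, about 90 g: upright frame 6 mm thick (x), 96 wide (y), 86 tall, three glass slides side by side, two feet 30 mm long (x); on top a tab 5 mm thick (x), 30 wide (y), 28 tall. Point: centre of the middle slide, 45 mm above the underside, 69 mm below the tab's top edge. x is normal to the slides' broad face, z up. It stands loosely in the trough.
- trough: White open staining trough, fixed: 52 mm (x) by 116 mm (y), 50 mm tall, wall and floor 4 mm. Origin on the table under its centre.
- view (a point): Viewing point of the inspection camera: free air 100 mm in front of the lens, at lens height (130 to 180 mm above the table). x is the lens axis: the lens lies at +x of this point and looks along -x. z up. Post 190 mm from this point along +x, its top 234 mm above the table. The camera may stand left or right of the trough.
- dropper: White dropper bottle, 38 mm across, 105 mm tall; bystander. Origin at its underside.
- beaker: Glass beaker, 64 mm across, 70 mm tall; bystander. Origin at its underside.
- blocks: Small stack of tissue blocks, 28 x 40 x 28 mm; bystander. Origin at its underside.
Mind the look-alikes: they are no part of the job. Of the things that look like the part that bears slides, take the one that is nearest to the robot's base at the start.

How it is judged:
By the outcome, as a careful person would: the job done as asked, in the order asked, and still so for the second after the job is handed in, while the arm keeps its last pose, push and grip.
It also fails if it takes over 61 s, if anything falls off the work surface, if the arm or the gripper's body presses on something with over 40 N, if the wrist force passes 120 N, or if a joint passes its speed limit or range.

## Working session

There is one attempt and no reset: what is moved stays moved. The work goes in short steps, Python scripts to look and compute and a tool call to move; the robot and the scene stay as the last step left them, time stands still between calls to the robot, and variables do not carry over. Pictures are saved under pics/ and viewed, and the job is handed in when it is done.

Besides the shell and the picture viewer there is one more tool, called after ">>>" as name(argument=value, ...), one argument or row to a line, values as JSON. servo_tool: Moves the arm, as the interface text tells. Its arguments: {"type":"object","properties":{"targets":{"type":"array","items":{"type":"array"}},"gripper":{"type":"number"},"newtons":{"type":"number"}},"required":["targets"]}

```bash
mkdir -p pics; ls
python3 - <<'E'
from workcell import bot
import cv2,numpy as np
s=bot.observe(); print({k:np.round(v,3).tolist() for k,v in s.items()}); print(bot.tcp_to_grasp)
for n in ["side","top","wrist"]:
    c=bot.get_calibration(n); f=bot.grab_frame(n); cv2.imwrite(f"pics/{n}0.png",f)
    print(n,{k:np.round(v,4).tolist() for k,v in c.items()})
E
```

```text
pics
{'clock': 0.0, 'qpos': [1.042, 0.522, -0.036, 1.6, 0.021, 1.021, -0.113], 'qd': [-0.0, -0.001, 0.001, 0.0, 0.001, 0.001, -0.001], 'joint_efforts': [-0.001, -92.711, 1.98, -36.994, 0.018, 0.008, -0.0], 'position': [0.277, -0.56, 0.231], 'tool_rot': [-3.14, 0.0, 0.459], 'force': [0.125, 0.163, 0.424], 'moment': [0.045, -0.03, -0.023], 'grip_width': 0.086}
0.0187
side {'fx': 525.8767, 'fy': 525.8767, 'cx': 287.6401, 'cy': 207.3143, 'k1': -0.1148, 'pose': [[-0.8339, 0.4364, -0.3379, 0.2082], [-0.5517, -0.6432, 0.5309, 0.6542], [0.0144, 0.6291, 0.7772, 1.0563], [0.0, 0.0, 0.0, 1.0]]}
top {'fx': 417.7086, 'fy': 417.7086, 'cx': 284.9332, 'cy': 207.4063, 'k1': -0.0679, 'pose': [[0.0162, 0.996, -0.0882, 0.5638], [-0.9999, 0.0161, -0.002, -0.0175], [-0.0006, 0.0883, 0.9961, 0.9317], [0.0, 0.0, 0.0, 1.0]]}
wrist {'fx': 335.0807, 'fy': 335.0807, 'cx': 275.2928, 'cy': 207.8463, 'k1': -0.0677, 'pose': [[0.4432, 0.8473, 0.2927, 0.3518], [-0.8964, 0.4194, 0.1431, -0.5237], [-0.0016, -0.3258, 0.9454, 0.373], [0.0, 0.0, 0.0, 1.0]]}
```

View pics/top0.png

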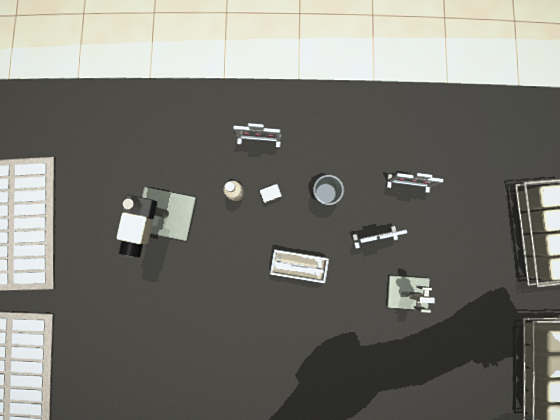

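View pics/side0.png

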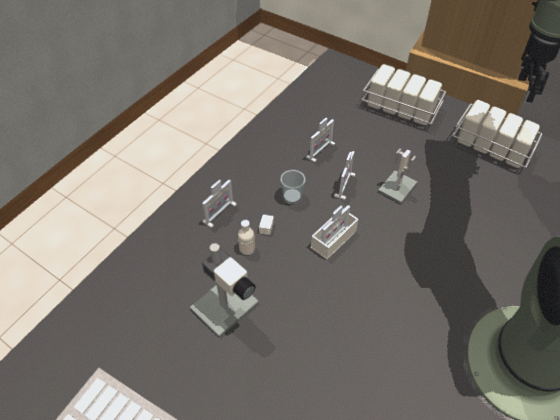

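View pics/wrist0.png

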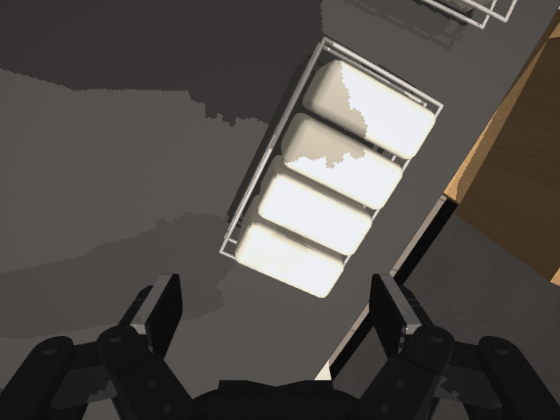

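```bash
cat > h.py <<'E'
import cv2,numpy as np
from workcell import bot
def proj(c,P):
    T=np.linalg.inv(np.array(c["pose"])); p=T[:3,:3]@np.array(P,float)+T[:3,3]
    x,y=p[0]/-p[2],-p[1]/-p[2]; r2=x*x+y*y; f=1+c["k1"]*r2
    return np.array([c["fx"]*x*f+c["cx"],c["fy"]*y*f+c["cy"]])
def ray(c,px):
    K=np.array([[c["fx"],0,c["cx"]],[0,c["fy"],c["cy"]],[0,0,1.]])
    u=cv2.undistortPoints(np.array([[px]],float),K,np.array([c["k1"],0,0,0,0.]))[0,0]
    M=np.array(c["pose"]); d=M[:3,:3]@np.array([u[0],-u[1],-1]); return M[:3,3],d/np.linalg.norm(d)
def onz(c,px,z):
    o,d=ray(c,px); return o+d*(z-o[2])/d[2]
def tri(c1,p1,c2,p2):
    o1,d1=ray(c1,p1);o2,d2=ray(c2,p2)
    A=np.stack([d1,-d2],1); s=np.linalg.lstsq(A,o2-o1,rcond=None)[0]
    a,b=o1+s[0]*d1,o2+s[1]*d2; return (a+b)/2,np.linalg.norm(a-b)
def crop(src,x0,y0,x1,y1,k,out):
    f=cv2.imread(src)if isinstance(src,str) else src
    f=cv2.resize(f[y0:y1,x0:x1],None,fx=k,fy=k,interpolation=cv2.INTER_CUBIC); cv2.imwrite(out,f)
E
python3 - <<'E'
from h import *
import numpy as np
t=cv2.imread("pics/top0.png");s=cv2.imread("pics/side0.png")
def g(f,x,y,w=80,h=75,k=5): return cv2.resize(f[y-h//2:y+h//2,x-w//2:x+w//2],(400,300),interpolation=cv2.INTER_CUBIC)
cv2.imwrite("pics/m1.png",np.vstack([np.hstack([g(t,300,265),g(t,412,290)]),np.hstack([g(s,336,228),g(s,402,175)])]))
cv2.imwrite("pics/m2.png",np.hstack([cv2.resize(t[180:270,100:200],(400,360),interpolation=2),cv2.resize(s[235:335,185:265],(320,400),interpolation=2)[:360]]))
E
```

```text
(no output)
```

View pics/m1.png

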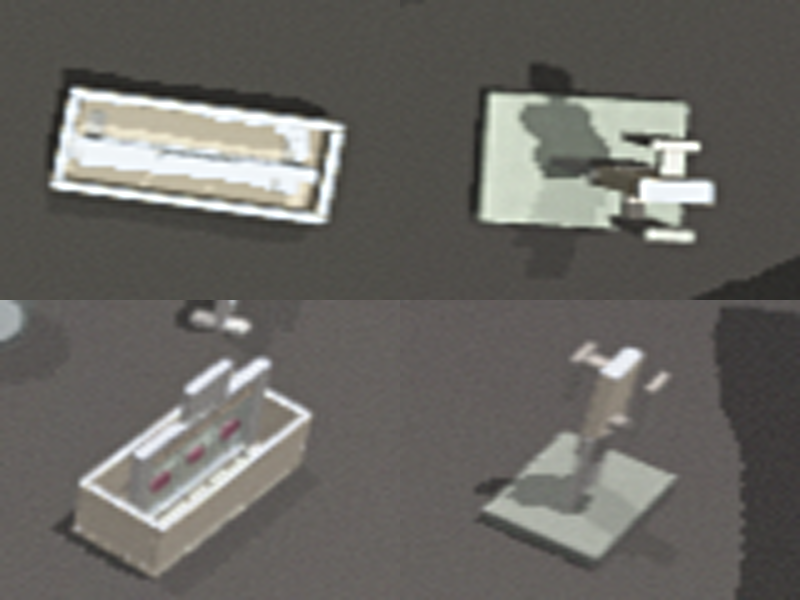

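View pics/m2.png

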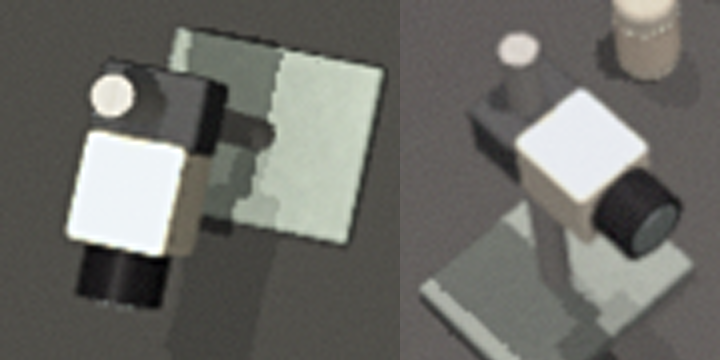

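Run:
```python
from h import *
t=bot.get_calibration("top");s=bot.get_calibration("side")
def ts(p): # crop m1 -> px ; top-left
    pass
T=lambda x,y,cx,cy:(cx-40+x/5, cy-37+y/4.054)   # 400/80=5, 300/74
def pt(n,px,z): p=onz(t,px,z); print(n,np.round(p[:2],4),"r",round(float(np.hypot(*p[:2])),3))
# trough corners rim z=.05
for q in [(72,92),(343,125),(328,220),(54,185)]: pt("trough",T(*q,300,265),.05)
for q in [(85,92),(288,102),(285,225),(78,220)]: pt("stand base",T(*q,412,290),.012)
for q in [(642,180),(714,182),(714,202),(642,200)]: pt("clip top",T(q[0]-400,q[1],412,290),.133)
print("clip tri",tri(t,T(277,191,412,290),s,(402-40+222/5,175-37+62/4.054)))
for n,p in dict(trough=(300,265),a=(258,133),b=(414,180),c=(380,236)).items(): pt(n,p,.09)
# camera base plate corners, z guess .01
for q in [(180,28),(382,68),(347,243)]: pt("cambase",(100+q[0]/4,180+q[1]/4),.012)
# housing top corners z .23
for q in [(90,130),(188,140),(165,255),(68,237)]: pt("house",(100+q[0]/4,180+q[1]/4),.2)
side=lambda x,y:(185+(x-400)/4,235+y/4)
for a,b in [((188,140),(580,88)),((165,255),(647,152)),((68,237),(583,202)),((90,130),(518,150))]:
    print("housing tri",tri(t,(100+a[0]/4,180+a[1]/4),s,side(*b)))
print("knob",tri(t,(100+112/4,180+95/4),s,side(518,48)))
```

```text
trough [0.5502 0.0049] r 0.55
trough [ 0.535  -0.1092] r 0.546
trough [ 0.4861 -0.1033] r 0.497
trough [0.5022 0.0116] r 0.502
stand base [ 0.4987 -0.2462] r 0.556
stand base [ 0.4942 -0.3364] r 0.598
stand base [ 0.4281 -0.3347] r 0.543
stand base [ 0.4302 -0.2432] r 0.494
clip top [ 0.4668 -0.2764] r 0.542
clip top [ 0.466  -0.3043] r 0.557
clip top [ 0.4567 -0.3043] r 0.549
clip top [ 0.4575 -0.2764] r 0.534
clip tri (array([ 0.46117289, -0.29134693,  0.12904954]), np.float64(0.00014388740466775445))
trough [ 0.5231 -0.0478] r 0.525
a [0.7913 0.0422] r 0.792
b [ 0.699  -0.2793] r 0.753
c [ 0.5835 -0.2086] r 0.62
cambase [0.686  0.2983] r 0.748
cambase [0.6652 0.1835] r 0.69
cambase [0.568  0.1996] r 0.602
house [0.6148 0.2722] r 0.672
house [0.6112 0.2278] r 0.652
house [0.5603 0.2359] r 0.608
house [0.5673 0.2799] r 0.633
housing tri (array([0.61091875, 0.23102946, 0.18874324]), np.float64(0.002146009103050766))
housing tri (array([0.5608072 , 0.24079255, 0.1868018 ]), np.float64(0.001381969526830325))
housing tri (array([0.56754829, 0.28304042, 0.19251402]), np.float64(0.0005215272803736643))
housing tri (array([0.61448601, 0.27625695, 0.18811562]), np.float64(0.0026479040055101054))
knob (array([0.62767857, 0.25055508, 0.23263416]), np.float64(0.0001365973721992912))
```

```bash
cat >> h.py <<'E'
from scipy.spatial.transform import Rotation as R
def plan(target=None,yaw=None):
    s=bot.observe(); Rm=R.from_euler("xyz",s["tool_rot"]).as_matrix()
    print("t",round(s["clock"],2),"pos",np.round(s["position"],4),"rpy",np.round(np.degrees(s["tool_rot"]),2),"grip",round(float(s["grip_width"]),4),"F",np.round(s["force"],1),"q7",round(float(s["qpos"][6]),2))
    turn=0
    if yaw is not None:
        cur=s["tool_rot"][2]; d=(yaw-cur+np.pi)%(2*np.pi)-np.pi; turn=-np.degrees(d)
        print("turn units %.2f"%(turn/5))
    if target is not None:
        dw=np.array(target)-s["position"]
        print("shift now-frame units",np.round(Rm.T@dw/.05,2))
        Rn=Rm@R.from_euler("z",turn,degrees=True).as_matrix()
        print("shift after-turn units",np.round(Rn.T@dw/.05,2))
E
python3 - <<'E'
from h import *
plan([.462,-.29,.25],np.pi/2)
c=bot.get_calibration("wrist");s=bot.observe();Rm=R.from_euler("xyz",s["tool_rot"]).as_matrix();M=np.array(c["pose"])
print(Rm.T@(M[:3,3]-s["position"]),Rm.T@M[:3,:3])
E
```

```text
t 0.15 pos [ 0.2766 -0.5602  0.2309] rpy [-179.95    0.     26.28] grip 0.0858 F [-0.3  0.9  0.7] q7 -0.11
turn units -12.74
shift now-frame units [ 5.72 -3.2  -0.38]
shift after-turn units [ 5.4   3.71 -0.38]
[ 0.08356202  0.00050336 -0.14220316] [[ 3.76071465e-04  9.45459318e-01  3.25739983e-01]
 [ 9.99999784e-01 -5.31058174e-04  3.86880709e-04]
 [ 5.38766852e-04  3.25739767e-01 -9.45459314e-01]]
```

>>> servo_tool(
  targets=[
    [[0, 0, 0], -1],
    [[0, 0, 0], -1],
    [[0, 0, 0], -1],
    [[0, 0, 0], -1],
    [[0, 0, 0], -1],
    [[0, 0, 0], -1],
    [[0, 0, 0], -1],
    [[0, 0, 0], -1],
    [[0, 0, 0], -1],
    [[0, 0, 0], -1],
    [[0, 0, 0], -1],
    [[0, 0, 0], -1],
  ],
)

```text
clock: 1.65
position: [0.2767, -0.5603, 0.231]
tool_rot: [-3.141, -0.0, 1.509]
force: [-0.4, -0.4, 0.1]
grip_width: 0.0852
```

>>> servo_tool(
  targets=[
    [[0.4, 0.3, 0], -0.7],
    [[0.7, 0.5, 0], 0],
    [[0.8, 0.5, -0.1], 0],
    [[0.8, 0.5, -0.1], 0],
    [[0.8, 0.5, -0.1], 0],
    [[0.8, 0.6, -0.1], 0],
    [[0.6, 0.4, 0], 0],
    [[0.4, 0.3, 0], 0],
    [[0, 0, 0], 0],
    [[0, 0, 0], 0],
  ],
)

```text
clock: 2.9
position: [0.4586, -0.2971, 0.2512]
tool_rot: [-3.141, 0.0, 1.567]
force: [0.1, -0.3, -1.0]
grip_width: 0.0854
```

Run:
```python
from h import *
import pickle
c=bot.get_calibration("wrist");f=bot.grab_frame("wrist");cv2.imwrite("pics/w1.png",f);pickle.dump(c,open("w1.pkl","wb"))
plan([.462,-.29,.25],np.pi/2)
for n,P in dict(top=(.462,-.29,.133),platetop=(.462,-.29,.075)).items(): print(n,proj(c,P))
```

```text
t 2.95 pos [ 0.4584 -0.2974  0.2512] rpy [-1.7997e+02  1.0000e-02  8.9750e+01] grip 0.0852 F [ 1.  -0.7 -0.1] q7 0.3
turn units -0.05
shift now-frame units [0.15 0.07 0.02]
shift after-turn units [0.15 0.07 0.02]
top [279.79597389 192.32351027]
platetop [279.0467519  175.53427847]
```

View pics/w1.png

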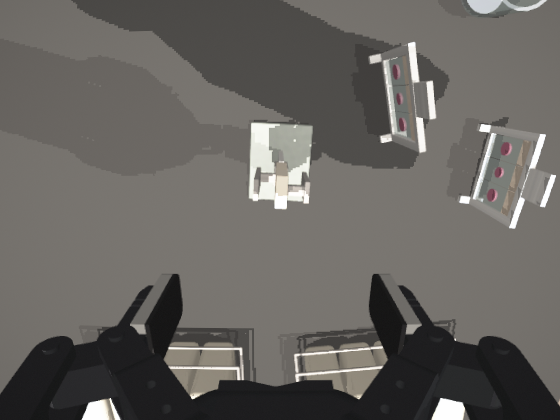

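Run:
```python
from h import *
crop("pics/w1.png",235,110,325,220,5.4,"pics/w1c.png")
```

```text
(no output)
```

View pics/w1c.png

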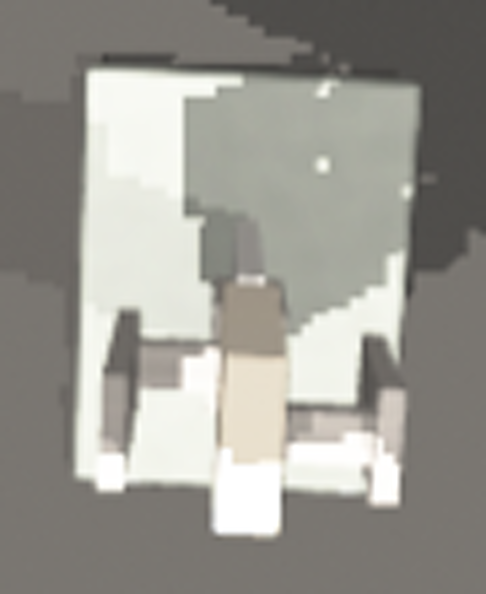

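Run:
```python
from h import *
import pickle
c=pickle.load(open("w1.pkl","rb"))
P=lambda x,y:(235+(x+.5)/5.4-.5,110+(y+.5)/5.4-.5)
def pr(n,pts,z):
    q=np.array([onz(c,P(*p),z)[:2] for p in pts]); print(n,np.round(q,4).tolist(),"mean",np.round(q.mean(0),4),[round(float(np.degrees(np.arctan2(*(q[(i+1)%len(q)]-q[i])[::-1]))),1) for i in range(len(q))]); 
pr("base",[(85,70),(420,85),(400,497),(78,478)],.012)
pr("top",[(219,462),(285,462),(281,535),(213,533)],.133)
pr("wings",[(110,472),(385,485)],.129)
pr("wing outer top",[(95,490),(400,507)],.129)
```

```text
base [[0.4307, -0.2446], [0.4998, -0.2478], [0.4981, -0.3372], [0.4269, -0.3326]] mean [ 0.4639 -0.2905] [-2.7, -91.1, 176.3, 87.5]
top [[0.4582, -0.2924], [0.4681, -0.2924], [0.4676, -0.304], [0.4573, -0.3037]] mean [ 0.4628 -0.2981] [-0.2, -92.5, 178.0, 85.2]
wings [[0.4416, -0.2951], [0.4837, -0.2973]] mean [ 0.4626 -0.2962] [-3.0, 177.0]
wing outer top [[0.4392, -0.298], [0.4861, -0.3009]] mean [ 0.4626 -0.2995] [-3.5, 176.5]
```

Run:
```python
from h import *
import pickle
c=pickle.load(open("w1.pkl","rb"))
P=lambda x,y:(235+(x+.5)/5.4-.5,110+(y+.5)/5.4-.5)
q=np.array([onz(c,P(*p),.133)[:2] for p in [(220,354),(287,354),(281,535),(213,533)]]);print(q,q.mean(0))
plan([.463,-.2905,.105+.005-.0187],np.pi/2-np.radians(2.5))
```

```text
[[ 0.45843551 -0.27575618]
 [ 0.46830796 -0.27578562]
 [ 0.46763649 -0.30401503]
 [ 0.45727931 -0.3036593 ]] [ 0.46291482 -0.28980403]
t 2.95 pos [ 0.4584 -0.2974  0.2512] rpy [-1.7997e+02  1.0000e-02  8.9750e+01] grip 0.0852 F [ 1.  -0.7 -0.1] q7 0.3
turn units 0.45
shift now-frame units [0.14 0.09 3.2 ]
shift after-turn units [0.14 0.09 3.2 ]
```

>>> servo_tool(
  targets=[
    [[0.14, 0.09, 0.2], 0.4],
    [[0, 0, 0.6], 0],
    [[0, 0, 0.7], 0],
    [[0, 0, 0.7], 0],
    [[0, 0, 0.6], 0],
    [[0, 0, 0.3], 0],
    [[0, 0, 0.1], 0],
    [[0, 0, 0], 0],
  ],
  gripper=0.7,
)

```text
clock: 3.95
position: [0.4637, -0.2903, 0.0918]
tool_rot: [3.141, 0.0, 1.532]
force: [-0.7, 0.4, 0.2]
grip_width: 0.0727
```

Run:
```python
from h import *
f=bot.grab_frame("wrist");cv2.imwrite("pics/w2.png",f)
plan([.463,-.290,.0913],np.radians(87.5))
```

```text
t 4.0 pos [ 0.4638 -0.2903  0.0921] rpy [1.7995e+02 3.0000e-02 8.7770e+01] grip 0.0727 F [ 0.1 -0.3 -0.3] q7 0.14
turn units 0.05
shift now-frame units [ 0.01 -0.02  0.02]
shift after-turn units [ 0.01 -0.02  0.02]
```

View pics/w2.png

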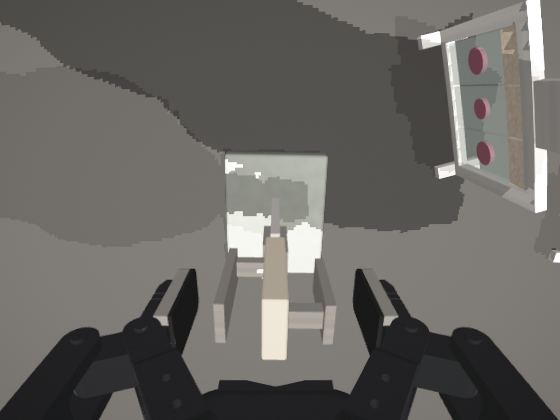

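>>> servo_tool(
  targets=[
    [[0, -0.02, 0], 0],
    [[0, 0, 0], 0],
    [[0, 0, 0], 0],
    [[0, 0, 0], 0],
    [[0, 0, 0], 0],
    [[0, 0, 0], 0],
    [[0, 0, 0], 0],
    [[0, 0, 0], 0],
  ],
  gripper=-1,
  newtons=35,
)

```text
clock: 5.0
position: [0.4628, -0.2902, 0.0919]
tool_rot: [3.141, 0.001, 1.532]
force: [-1.4, 0.9, 7.6]
grip_width: 0.0322
```

Run:
```python
from h import *
f=bot.grab_frame("wrist");cv2.imwrite("pics/w3.png",f)
plan()
```

```text
t 5.05 pos [ 0.4627 -0.2902  0.0919] rpy [1.7996e+02 3.0000e-02 8.7780e+01] grip 0.0318 F [-1.3  0.6  8.3] q7 0.14
```

View pics/w3.png

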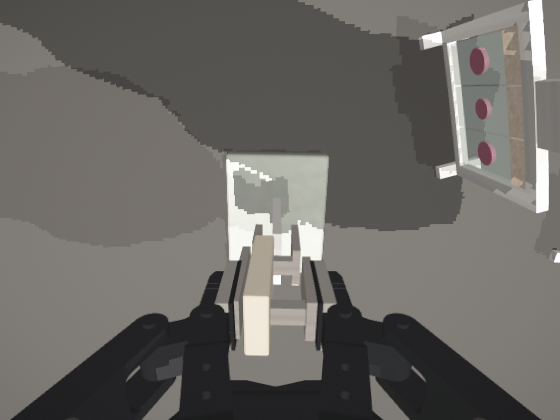

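>>> servo_tool(
  targets=[
    [[0, 0, -0.2], 0],
    [[0, 0, -0.3], 0],
    [[0, 0, -0.4], 0],
    [[0, 0, -0.5], 0],
    [[0, 0, -0.5], 0],
    [[0, 0, -0.3], 0],
    [[0, 0, 0], 0],
  ],
)

```text
clock: 5.92
position: [0.4628, -0.2902, 0.2023]
tool_rot: [3.14, 0.001, 1.532]
force: [-0.0, 0.7, -0.5]
grip_width: 0.0317
```

Run:
```python
from h import *
import pickle
plan()
c=bot.get_calibration("wrist");f=bot.grab_frame("wrist");cv2.imwrite("pics/w4.png",f);pickle.dump(c,open("w4.pkl","wb"))
g=bot.grab_frame("side");cv2.imwrite("pics/s4.png",g)
a=cv2.resize(g[110:210,350:450],(400,400),interpolation=2);b=cv2.resize(f[150:400,180:380],(320,400))
cv2.imwrite("pics/m4.png",np.hstack([a,b]))
```

```text
t 5.92 pos [ 0.4628 -0.2902  0.2023] rpy [1.7991e+02 5.0000e-02 8.7770e+01] grip 0.0317 F [-0.   0.7 -0.5] q7 0.22
```

View pics/m4.png

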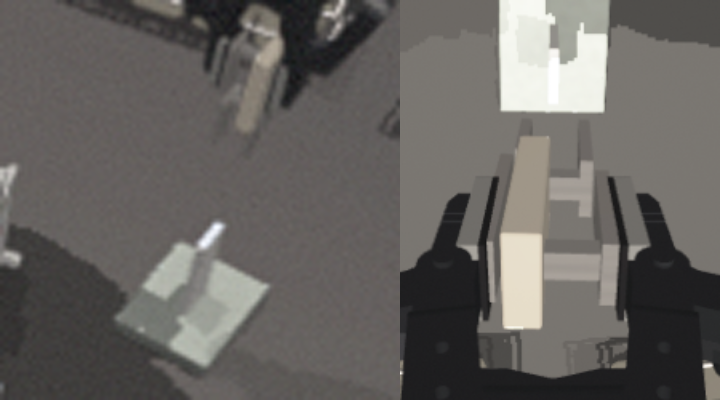

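Run:
```python
from h import *
import pickle
c=pickle.load(open("w4.pkl","rb"))
crop("pics/w4.png",230,220,310,370,5,"pics/w4c.png")
P=lambda x,y:(180+(x-400)/1.6,150+y/1.6)
for z in np.arange(.225,.255,.005):
    q=np.array([onz(c,P(*p),z)[:2] for p in [(502,233),(548,233),(541,328),(502,328)]]);print(round(z,3),np.round(q.mean(0),4),np.linalg.norm(q[0]-q[3]),np.linalg.norm(q[1]-q[2]),np.linalg.norm(q[0]-q[1]),np.linalg.norm(q[2]-q[3]))
```

```text
0.225 [ 0.4541 -0.3021] 0.03165070799361952 0.03167866124913903 0.01198801669850216 0.01101697250352085
0.23 [ 0.4546 -0.2981] 0.030325682732748004 0.03035246575315957 0.011486150359320471 0.010555757959175311
0.235 [ 0.455  -0.2941] 0.029000657471876492 0.02902627025718006 0.010984284020138842 0.010094543414829772
0.24 [ 0.4555 -0.2901] 0.02767563221100503 0.027700074761200545 0.010482417680957215 0.009633328870484176
0.245 [ 0.456  -0.2861] 0.026350606950133464 0.026373879265221032 0.00998055134177553 0.009172114326138583
0.25 [ 0.4565 -0.2821] 0.025025581689261948 0.02504768376924153 0.009478685002593953 0.008710899781792986
```

View pics/w4c.png

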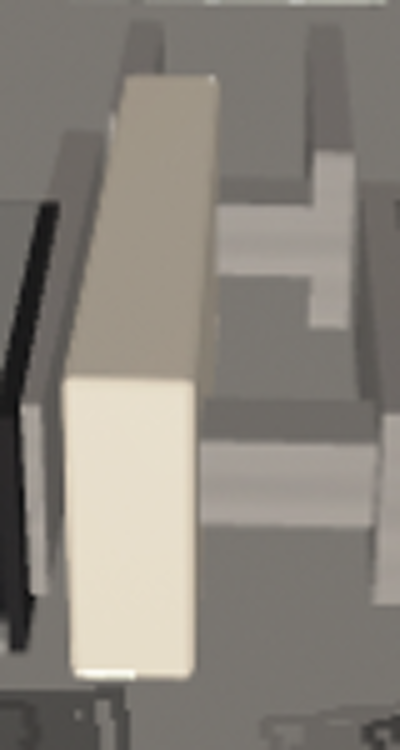

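>>> servo_tool(
  targets=[
    [[0.2, 0.1, 0], 0.5],
    [[0.5, 0.25, 0], 0.55],
    [[0.6, 0.3, 0], 0],
    [[0.6, 0.3, 0], 0],
    [[0.4, 0.2, 0], 0],
    [[0, 0, 0], 0],
    [[0, 0, 0], 0],
  ],
)

```text
clock: 6.9
position: [0.5318, -0.1827, 0.2006]
tool_rot: [-3.14, 0.0, 1.44]
force: [-0.5, -0.4, -0.4]
grip_width: 0.0317
```

Run:
```python
from h import *
import pickle
plan()
c=bot.get_calibration("wrist");f=bot.grab_frame("wrist");cv2.imwrite("pics/w5.png",f);pickle.dump(c,open("w5.pkl","wb"))
print(proj(c,(.518,-.049,.05)))
```

```text
t 6.9 pos [ 0.5318 -0.1827  0.2006] rpy [-1.7992e+02  1.0000e-02  8.2510e+01] grip 0.0317 F [-0.5 -0.4 -0.4] q7 -0.1
[236.7718814   31.96577865]
```

View pics/w5.png

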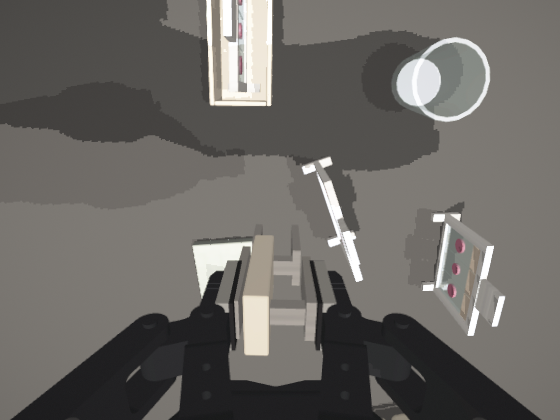

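>>> servo_tool(
  targets=[
    [[0.4, -0.1, 0], 0],
    [[0.5, -0.1, 0], 0],
    [[0.4, -0.1, 0], 0],
    [[0, 0, 0], 0],
    [[0, 0, 0], 0],
  ],
)

```text
clock: 7.58
position: [0.5259, -0.1162, 0.2013]
tool_rot: [3.142, 0.0, 1.44]
force: [0.3, -0.6, -0.5]
grip_width: 0.0315
```

Run:
```python
from h import *
import pickle
plan()
c=bot.get_calibration("wrist");f=bot.grab_frame("wrist");cv2.imwrite("pics/w6.png",f);pickle.dump(c,open("w6.pkl","wb"))
print(proj(c,(.518,-.049,.05)))
crop(f,180,0,340,240,2.4,"pics/w6c.png")
```

```text
t 7.58 pos [ 0.5259 -0.1162  0.2013] rpy [1.800e+02 2.000e-02 8.251e+01] grip 0.0315 F [ 0.3 -0.6 -0.5] q7 -0.22
[256.05998658 115.21976075]
```

View pics/w6c.png

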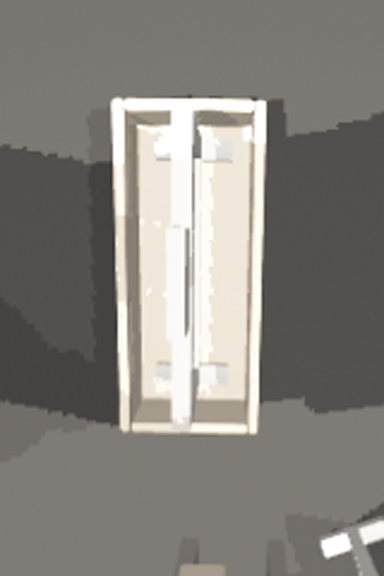

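Run:
```python
from h import *
crop("pics/w6.png",220,30,300,190,4,"pics/w6d.png")
crop("pics/w6.png",240,80,275,155,8,"pics/w6e.png")
```

```text
(no output)
```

View pics/w6d.png

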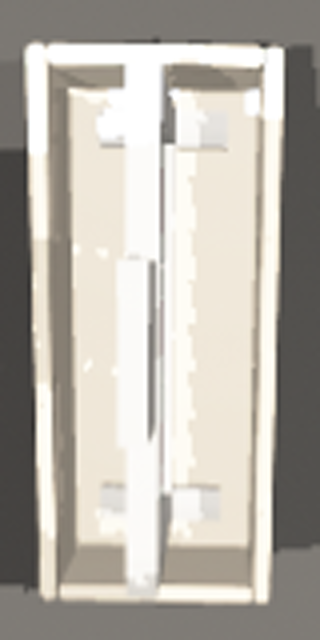

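View pics/w6e.png

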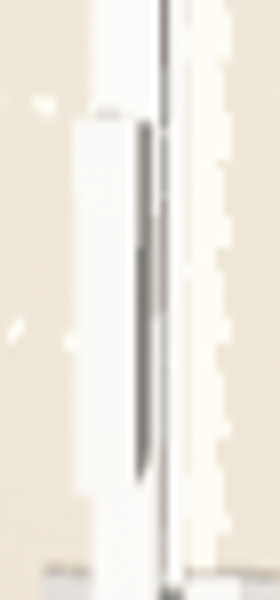

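Run:
```python
from h import *
import pickle
c=pickle.load(open("w6.pkl","rb"))
E=lambda x,y:(240+(x+.5)/8-.5,80+(y+.5)/8-.5)
D=lambda x,y:(220+(x+.5)/4-.5,30+(y+.5)/4-.5)
q=np.array([onz(c,E(*p),.118)[:2] for p in [(75,120),(137,120),(137,495),(77,495)]]);print(np.round(q,4).tolist(),q.mean(0),np.linalg.norm(q[0]-q[3]),np.linalg.norm(q[0]-q[1]))
g=np.array([onz(c,D(*p),.090)[:2] for p in [(144,62),(142,588)]]);print(g,g.mean(0),np.linalg.norm(g[0]-g[1]),np.degrees(np.arctan2(*(g[0]-g[1]))))
l=np.array([onz(c,D(*p),.05)[:2] for p in [(27,45),(283,48),(270,602),(42,600)]]);print(np.round(l,4).tolist(),l.mean(0),[np.degrees(np.arctan2(*(a-b))) for a,b in[(l[0],l[3]),(l[1],l[2])]],np.linalg.norm(l[0]-l[1]),np.linalg.norm(l[0]-l[3]))
f=np.array([onz(c,D(*p),.018)[:2] for p in [(100,145),(228,150),(220,518),(100,515)]]);print('feet',np.round(f,4).tolist(),f.mean(0))
print(proj(c,(.518,-.049,.118)))
```

```text
[[0.5196, -0.032], [0.5246, -0.0326], [0.5202, -0.0623], [0.5152, -0.0617]] [ 0.51990868 -0.04714184] 0.030026840042654122 0.004979874192764079
[[ 5.27167735e-01  4.19671013e-04]
 [ 5.12984411e-01 -9.25947544e-02]] [ 0.52007607 -0.04608754] 0.09408958505091973 8.669973131611519
[[0.5029, 0.0121], [0.5537, 0.0047], [0.5374, -0.1089], [0.4865, -0.1017]] [ 0.5201236  -0.04843752] [np.float64(8.176853994982045), np.float64(8.193317050418031)] 0.051430181672681693 0.1150198717162192
feet [[0.5121, -0.006], [0.5407, -0.0109], [0.5279, -0.0945], [0.4988, -0.0899]] [ 0.51987358 -0.05032613]
[250.41761372 121.6938838 ]
```

Run:
```python
from h import *
plan([.520,-.047,.185],np.radians(81.5))
```

```text
t 7.62 pos [ 0.5259 -0.1164  0.2013] rpy [-1.800e+02  1.000e-02  8.248e+01] grip 0.0319 F [ 0.7 -0.4 -1. ] q7 -0.22
turn units 0.20
shift now-frame units [ 1.36 -0.3   0.33]
shift after-turn units [ 1.36 -0.32  0.33]
```

>>> servo_tool(
  targets=[
    [[0.3, -0.1, 0], 0.2],
    [[0.5, -0.1, 0], 0],
    [[0.4, -0.1, 0.1], 0],
    [[0.16, -0.02, 0.2], 0],
    [[0, 0, 0], 0],
    [[0, 0, 0], 0],
  ],
)

```text
clock: 8.38
position: [0.52, -0.0472, 0.1862]
tool_rot: [-3.141, 0.0, 1.422]
force: [0.0, -0.9, 0.0]
grip_width: 0.0313
```

Run:
```python
from h import *
import pickle
plan([.520,-.047,.138],np.radians(81.5))
c=bot.get_calibration("wrist");f=bot.grab_frame("wrist");cv2.imwrite("pics/w7.png",f);pickle.dump(c,open("w7.pkl","wb"))
g=bot.grab_frame("side");cv2.imwrite("pics/s7.png",g)
cv2.imwrite("pics/m7.png",np.hstack([cv2.resize(g[170:270,280:400],(480,400),interpolation=2),cv2.resize(f[180:380,200:360],(320,400))]))
```

```text
t 8.38 pos [ 0.52   -0.0472  0.1862] rpy [-1.7999e+02  2.0000e-02  8.1470e+01] grip 0.0313 F [ 0.  -0.9  0. ] q7 -0.39
turn units -0.01
shift now-frame units [0.   0.   0.96]
shift after-turn units [0.   0.   0.96]
```

View pics/m7.png

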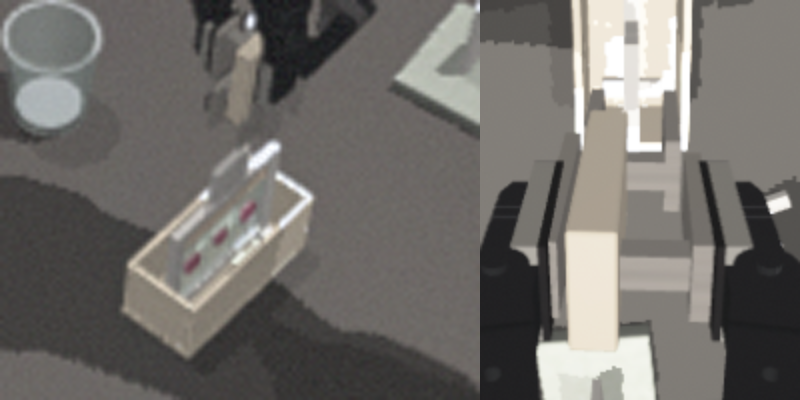

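>>> servo_tool(
  targets=[
    [[0, 0, 0.2], 0],
    [[0, 0, 0.2], 0],
    [[0, 0, 0.2], 0],
    [[0, 0, 0.15], 0],
    [[0, 0, 0.1], 0],
    [[0, 0, 0.05], 0],
    [[0, 0, 0], 0],
  ],
)

```text
clock: 9.35
position: [0.5199, -0.0462, 0.1413]
tool_rot: [3.142, -0.0, 1.423]
force: [0.0, -0.7, -0.9]
grip_width: 0.0316
```

Run:
```python
from h import *
import pickle
plan([.520,-.047,.138],np.radians(81.5))
c=bot.get_calibration("wrist");f=bot.grab_frame("wrist");cv2.imwrite("pics/w8.png",f);pickle.dump(c,open("w8.pkl","wb"))
g=bot.grab_frame("side");cv2.imwrite("pics/s8.png",g)
cv2.imwrite("pics/m8.png",np.hstack([cv2.resize(g[170:270,280:400],(480,400),interpolation=2),cv2.resize(f[180:380,200:360],(320,400))]))
```

```text
t 9.35 pos [ 0.5199 -0.0462  0.1413] rpy [180.    -0.    81.54] grip 0.0316 F [ 0.  -0.7 -0.9] q7 -0.42
turn units 0.01
shift now-frame units [-0.02  0.    0.07]
shift after-turn units [-0.02  0.    0.07]
```

View pics/m8.png

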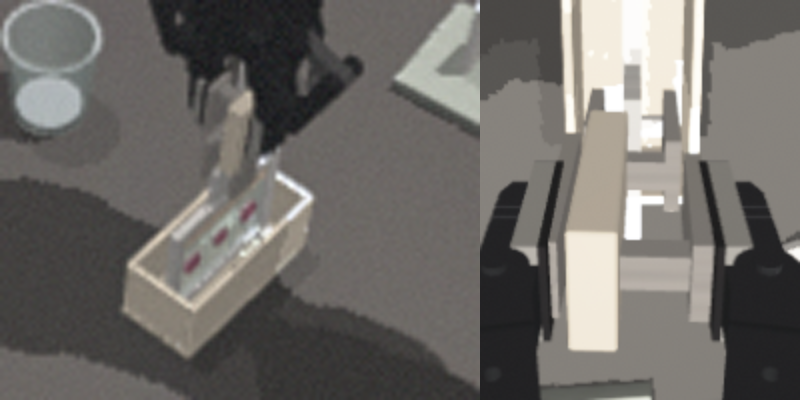

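>>> servo_tool(
  targets=[
    [[-0.01, 0, 0.04], 0],
    [[0, 0, 0.03], 0],
    [[0, 0, 0], 0],
    [[0, 0, 0], 0],
  ],
)

```text
clock: 9.95
position: [0.5198, -0.0467, 0.1378]
tool_rot: [-3.142, -0.0, 1.423]
force: [-0.5, 0.4, -0.6]
grip_width: 0.0316
```

>>> servo_tool(
  targets=[
    [[0, 0, 0], 0],
    [[0, 0, 0], 0],
    [[0, 0, 0], 0],
    [[0, 0, 0], 0],
    [[0, 0, 0], 0],
    [[0, 0, 0], 0],
  ],
  gripper=0.6,
)

```text
clock: 10.7
position: [0.5198, -0.0467, 0.1378]
tool_rot: [-3.142, 0.0, 1.423]
force: [0.1, 0.6, -0.4]
grip_width: 0.0684
```

Run:
```python
from h import *
import pickle
plan([.520,-.047,.138],np.radians(81.5))
c=bot.get_calibration("wrist");f=bot.grab_frame("wrist");cv2.imwrite("pics/w9.png",f);pickle.dump(c,open("w9.pkl","wb"))
g=bot.grab_frame("side");cv2.imwrite("pics/s9.png",g)
cv2.imwrite("pics/m9.png",np.hstack([cv2.resize(g[170:270,280:400],(480,400),interpolation=2),cv2.resize(f[180:380,200:360],(320,400))]))
```

```text
t 10.7 pos [ 0.5198 -0.0467  0.1378] rpy [-180.      0.     81.54] grip 0.0684 F [ 0.1  0.6 -0.4] q7 -0.42
turn units 0.01
shift now-frame units [-0.01  0.   -0.  ]
shift after-turn units [-0.01  0.   -0.  ]
```

View pics/m9.png

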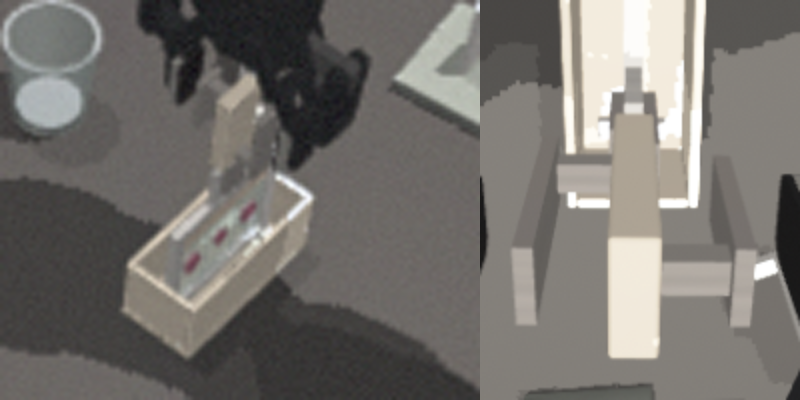

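>>> servo_tool(
  targets=[
    [[0, 0, -0.2], 0],
    [[0, 0, -0.4], 0],
    [[0, 0, -0.5], 0],
    [[0, 0, -0.5], 0],
    [[0, 0, -0.3], 0],
    [[0, 0, 0], 0],
  ],
  gripper=1,
)

```text
clock: 11.55
position: [0.5202, -0.0468, 0.2337]
tool_rot: [3.14, -0.0, 1.423]
force: [-1.1, -0.1, -0.2]
grip_width: 0.0855
```

>>> servo_tool(
  targets=[
    [[0, 0, 0], -1],
    [[0, 0, 0], -1],
    [[0, 0, 0], -1],
    [[0, 0, 0], -1],
    [[0, 0, 0], -1],
    [[0, 0, 0], -1],
    [[0, 0, 0], -1],
    [[0, 0, 0], -1],
    [[0, 0, 0], -1],
  ],
)

```text
clock: 12.68
position: [0.5194, -0.0467, 0.2317]
tool_rot: [-3.141, -0.001, 2.211]
force: [1.3, 0.6, -0.4]
grip_width: 0.085
```

>>> servo_tool(
  targets=[
    [[0, 0, 0], -1],
    [[0, 0, 0], -1],
    [[0, 0, 0], -1],
    [[0, 0, 0], -1],
    [[0, 0, 0], -1],
    [[0, 0, 0], -1],
    [[0, 0, 0], -1],
    [[0, 0, 0], -1],
    [[0, 0, 0], -1],
    [[0, 0, 0], 0],
    [[0, 0, 0], 0],
  ],
)

```text
clock: 14.05
position: [0.5196, -0.0467, 0.2323]
tool_rot: [3.141, -0.001, 2.992]
force: [0.3, 0.8, 0.5]
grip_width: 0.0856
```

Run:
```python
from h import *
import pickle
plan([.520,-.047,.138],np.radians(171.5))
c=bot.get_calibration("wrist");f=bot.grab_frame("wrist");cv2.imwrite("pics/w10.png",f);pickle.dump(c,open("w10.pkl","wb"))
crop(f,170,120,370,330,2.8,"pics/w10c.png")
```

```text
t 14.05 pos [ 0.5196 -0.0467  0.2323] rpy [ 1.7999e+02 -4.0000e-02  1.7141e+02] grip 0.0856 F [0.3 0.8 0.5] q7 1.05
turn units -0.02
shift now-frame units [-0.01 -0.    1.89]
shift after-turn units [-0.01 -0.    1.89]
```

View pics/w10c.png

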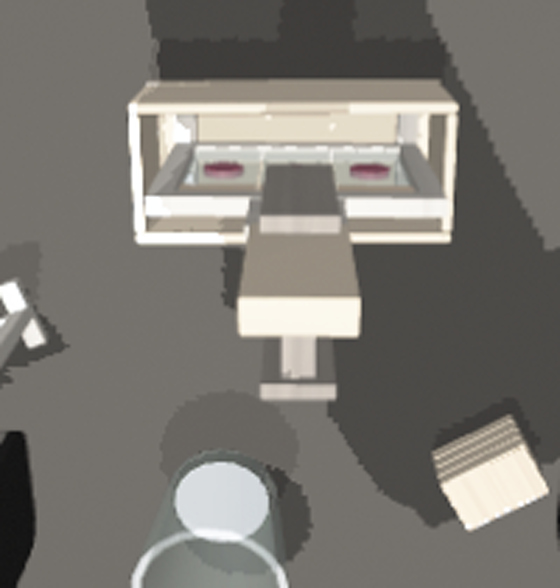

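Run:
```python
from h import *
import pickle
c=pickle.load(open("w10.pkl","rb"))
P=lambda x,y:(170+(x+.5)/2.8-.5,120+(y+.5)/2.8-.5)
for z in (.17,.173,.176,.179):
    q=np.array([onz(c,P(*p),z)[:2] for p in [(237,297),(361,297),(359,336),(239,336)]]);print(z,np.round(q.mean(0),4),[round(float(np.linalg.norm(q[i]-q[(i+1)%4])),4) for i in range(4)],np.degrees(np.arctan2(*(q[1]-q[0]))),np.degrees(np.arctan2(*(q[2]-q[3]))))
# tab bar frame top ends at z .09
q=np.array([onz(c,P(*p),.09)[:2] for p in [(145,213),(451,213)]]);print(q,np.degrees(np.arctan2(*(q[1]-q[0]))),np.linalg.norm(q[1]-q[0]))
```

```text
0.17 [ 0.5233 -0.0471] [0.0291, 0.01, 0.0286, 0.01] 8.58600944633556 8.589966708312454
0.173 [ 0.522  -0.0469] [0.0287, 0.0099, 0.0282, 0.0099] 8.586009446335671 8.589966708312405
0.176 [ 0.5207 -0.0467] [0.0283, 0.0097, 0.0278, 0.0097] 8.586009446335572 8.589966708312357
0.179 [ 0.5195 -0.0465] [0.0279, 0.0096, 0.0274, 0.0096] 8.586009446335463 8.589966708312307
[[ 0.51477338 -0.09485814]
 [ 0.52926367  0.00120175]] 8.578187855903685 0.09714664068967012
```

>>> servo_tool(
  targets=[
    [[-0.02, 0, 0.2], -0.02],
    [[0, 0, 0.4], 0],
    [[0, 0, 0.5], 0],
    [[0, 0, 0.5], 0],
    [[0, 0, 0.25], 0],
    [[0, 0, 0.1], 0],
    [[0, 0, 0], 0],
  ],
)

```text
clock: 14.98
position: [0.521, -0.0468, 0.1355]
tool_rot: [3.142, 0.0, 2.996]
force: [1.4, -0.4, 0.7]
grip_width: 0.0854
```

Run:
```python
from h import *
import pickle
plan([.5205,-.0468,.135],np.radians(171.4))
f=bot.grab_frame("wrist");cv2.imwrite("pics/w11.png",f)
```

```text
t 14.97 pos [ 0.521  -0.0468  0.1355] rpy [1.8000e+02 1.0000e-02 1.7164e+02] grip 0.0854 F [ 1.4 -0.4  0.7] q7 0.94
turn units 0.05
shift now-frame units [ 0.01 -0.    0.01]
shift after-turn units [ 0.01 -0.    0.01]
```

View pics/w11.png

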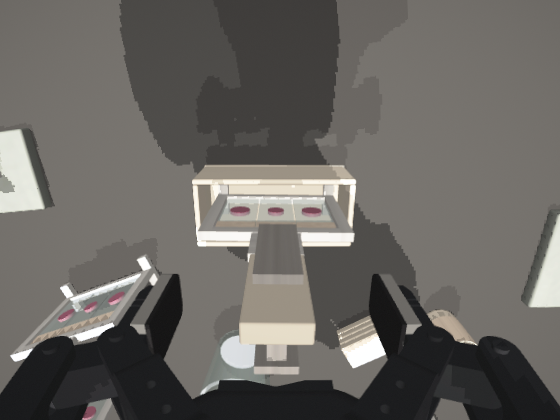

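>>> servo_tool(
  targets=[
    [[0, 0, 0], 0.05],
    [[0, 0, 0], 0],
    [[0, 0, 0], 0],
    [[0, 0, 0], 0],
    [[0, 0, 0], 0],
    [[0, 0, 0], 0],
    [[0, 0, 0], 0],
    [[0, 0, 0], 0],
  ],
  gripper=-1,
  newtons=60,
)

```text
clock: 16.02
position: [0.521, -0.0467, 0.1354]
tool_rot: [3.141, 0.0, 2.991]
force: [0.8, 3.2, 5.9]
grip_width: 0.027
```

Run:
```python
from h import *
import pickle
plan()
f=bot.grab_frame("wrist");cv2.imwrite("pics/w12.png",f)
g=bot.grab_frame("side");cv2.imwrite("pics/s12.png",g)
cv2.imwrite("pics/m12.png",np.hstack([cv2.resize(g[170:270,280:400],(480,400),interpolation=2),cv2.resize(f[150:390,180:372],(320,400))]))
```

```text
t 16.02 pos [ 0.521  -0.0467  0.1354] rpy [1.7999e+02 2.0000e-02 1.7139e+02] grip 0.027 F [0.8 3.2 5.9] q7 0.94
```

View pics/m12.png

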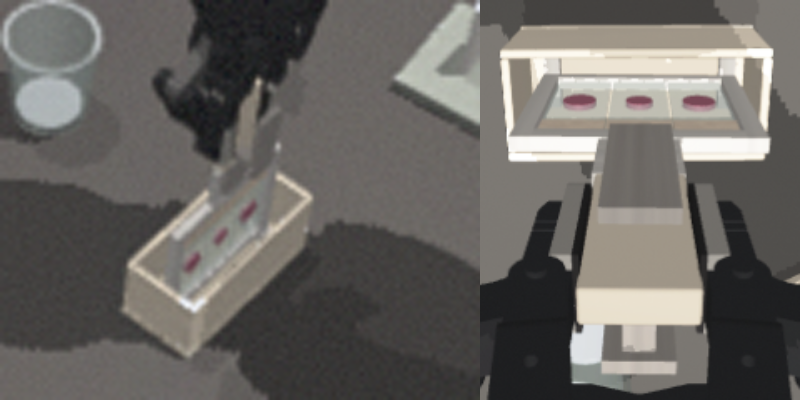

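>>> servo_tool(
  targets=[
    [[0, 0, -0.1], 0],
    [[0, 0, -0.2], 0],
    [[0, 0, -0.3], 0],
    [[0, 0, -0.4], 0],
    [[0, 0, -0.5], 0],
    [[0, 0, -0.5], 0],
    [[0, 0, -0.4], 0],
    [[0, 0, -0.1], 0],
    [[0, 0, 0], 0],
  ],
)

```text
clock: 17.25
position: [0.5207, -0.047, 0.2604]
tool_rot: [-3.141, 0.0, 2.991]
force: [0.5, 0.2, -1.4]
grip_width: 0.0274
```

Run:
```python
from h import *
plan()
f=bot.grab_frame("wrist");cv2.imwrite("pics/w13.png",f)
g=bot.grab_frame("side");cv2.imwrite("pics/s13.png",g)
h=bot.grab_frame("top");cv2.imwrite("pics/t13.png",h)
cv2.imwrite("pics/m13.png",np.hstack([cv2.resize(g[130:260,290:400],(340,400),interpolation=2),cv2.resize(f,(460,345))[:,:] if 0 else cv2.resize(f[0:420,80:540],(438,400))]))
crop(h,110,185,200,265,8,"pics/t13c.png")
crop(g,190,235,265,335,6,"pics/s13c.png")
```

```text
t 17.25 pos [ 0.5207 -0.047   0.2604] rpy [-1.7999e+02  1.0000e-02  1.7137e+02] grip 0.0274 F [ 0.5  0.2 -1.4] q7 1.08
```

View pics/m13.png

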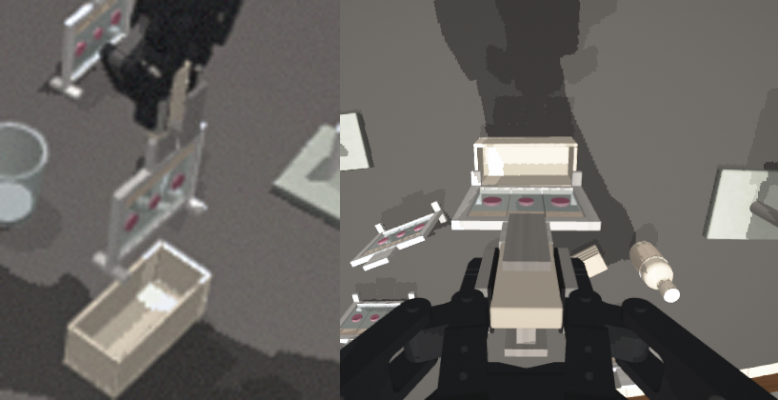

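View pics/t13c.png

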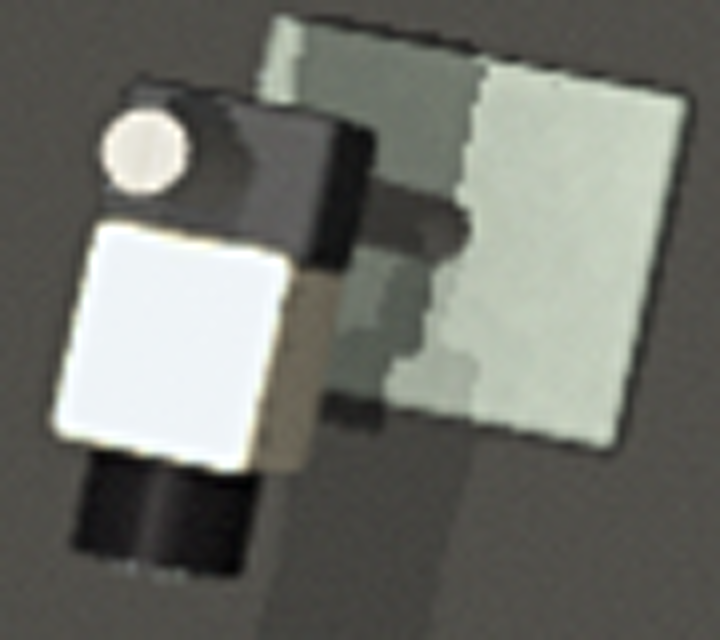

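View pics/s13c.png

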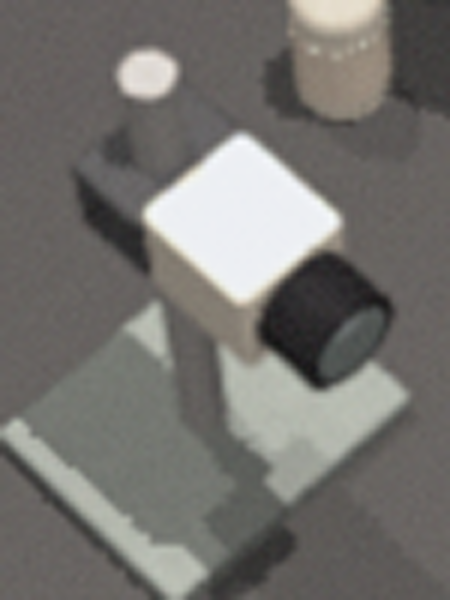

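Run:
```python
from h import *
t=bot.get_calibration("top");s=bot.get_calibration("side")
T=lambda x,y:(110+(x+.5)/8-.5,185+(y+.5)/8-.5)
S=lambda x,y:(190+(x+.5)/6-.5,235+(y+.5)/6-.5)
pk,e=tri(t,T(146,151),s,S(148,74));print("post top",pk,e, "at z .234:",onz(t,T(146,151),.234),onz(s,S(148,74),.234))
C=[tri(t,T(*a),s,S(*b))[0] for a,b in [((100,222),(242,130)),((293,252),(344,222)),((246,473),(240,305)),((52,432),(144,213))]]
# check order: top TL(+x,+y)...
for a in [(100,222),(293,252),(246,473),(52,432)]:
    print("top@.19",onz(t,T(*a),.19)[:2])
for b in [(242,130),(344,222),(240,305),(144,213)]:
    print("side@.19",onz(s,S(*b),.19)[:2])
def ang(a,b): d=b-a; return np.degrees(np.arctan2(d[1],d[0]))
h=[onz(t,T(*a),.19)[:2] for a in [(100,222),(293,252),(246,473),(52,432)]]
print("yaw axis edges",ang(h[3],h[0]),ang(h[2],h[1]),"cross",ang(h[1],h[0])-90,ang(h[2],h[3])-90)
b=[onz(t,T(*a),.01)[:2] for a in [(280,15),(690,97),(615,447)]]
print("base",b,ang(b[2],b[1]),ang(b[1],b[0])-90)
h=[onz(s,S(*a),.19)[:2] for a in [(242,130),(344,222),(240,305),(144,213)]]
print([ang(h[i],h[(i+1)%4]) for i in range(4)])
```

```text
post top [0.6281365  0.25079494 0.23285143] 2.5311178791213563e-05 at z .234: [0.62801936 0.25034755 0.234     ] [0.62756338 0.25136149 0.234     ]
top@.19 [0.61586394 0.27700667]
top@.19 [0.60986369 0.2325322 ]
top@.19 [0.56028846 0.24104984]
top@.19 [0.56852363 0.28570771]
side@.19 [0.61050247 0.22997231]
side@.19 [0.56178871 0.23979913]
side@.19 [0.5707849  0.28315271]
side@.19 [0.61718184 0.27333937]
yaw axis edges -10.414594900044897 -9.748937635997402 cross -7.68364124893219 -10.448301357291072
base [array([0.68754668, 0.30000625]), array([0.66617301, 0.18324274]), array([0.56863874, 0.20075636])] -10.179758718136714 -10.373200630528473
[np.float64(168.59502014013867), np.float64(78.27707665155687), np.float64(-11.94252966389203), np.float64(-98.75586055199476)]
```

Run:
```python
from h import *
t=bot.get_calibration("top");s=bot.get_calibration("side")
S=lambda x,y:(190+(x+.5)/6-.5,235+(y+.5)/6-.5)
a=np.radians(-10.2); p=np.array([.6278,.2508]); L=p-.09*np.array([np.cos(a),np.sin(a)]); V=p-.19*np.array([np.cos(a),np.sin(a)])
print("L",L,"V",V)
for px in [(354,340),(350,336),(357,343)]:
    o,d=ray(s,S(*px)); 
    n=np.array([np.cos(a),np.sin(a)]); k=((L-o[:2])@n)/(d[:2]@n); print("lens disc on front plane",o+k*d, "lateral",((o+k*d)[:2]-L)@np.array([-n[1],n[0]]))
for z in (.15,.155,.16,.165,.17): 
    q=proj(s,(*L,z)); print(z,(q-[190,235]+.5)*6-.5)
# top view lens front ends at: crop (72,550)-(243,577) => centre, silhouette at axis height
```

```text
L [0.5392224  0.26673763] V [0.44080283 0.2844461 ]
lens disc on front plane [0.53918524 0.2665311  0.17493946] lateral -0.00020983906642835603
lens disc on front plane [0.53944839 0.26799366 0.17932001] lateral 0.0012761984484078745
lens disc on front plane [0.53898645 0.26542631 0.17163018] lateral -0.0013323781453420246
0.15 [356.98217867 378.87288601]
0.155 [356.29911937 371.28344558]
0.16 [355.61102466 363.63368056]
0.165 [354.91784155 355.92290233]
0.17 [354.21951638 348.15041229]
```

>>> servo_tool(
  targets=[
    [[0.1, 0.15, 0], 0],
    [[0.2, 0.3, 0], 0],
    [[0.3, 0.45, 0], 0],
    [[0.4, 0.6, 0], 0],
    [[0.4, 0.6, 0], 0],
    [[0.3, 0.5, 0], 0],
    [[0.2, 0.4, 0], 0],
    [[0.15, 0.2, 0], 0],
    [[0.05, 0.06, 0], 0],
    [[0, 0, 0], 0],
    [[0, 0, 0], 0],
  ],
)

```text
clock: 18.77
position: [0.4416, 0.1294, 0.2602]
tool_rot: [-3.141, -0.0, 2.99]
force: [-0.2, 0.1, -3.0]
grip_width: 0.027
```

Run:
```python
from h import *
import pickle
plan()
c=bot.get_calibration("wrist");f=bot.grab_frame("wrist");cv2.imwrite("pics/w14.png",f);pickle.dump(c,open("w14.pkl","wb"))
for z in (.155,.165,.175): print(proj(c,(.5392,.2667,z)))
```

```text
t 18.77 pos [0.4416 0.1294 0.2602] rpy [-1.7999e+02 -1.0000e-02  1.7132e+02] grip 0.027 F [-0.2  0.1 -3. ] q7 0.71
[447.99139185 288.65548064]
[453.52894159 295.09467152]
[459.41027019 301.94834082]
```

View pics/w14.png

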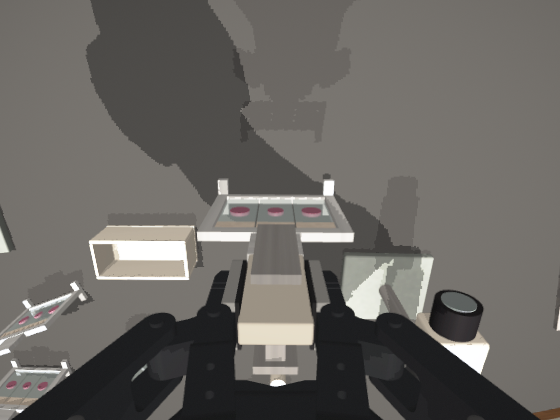

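Run:
```python
from h import *
crop("pics/w14.png",420,280,500,360,7,"pics/w14c.png")
```

```text
(no output)
```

View pics/w14c.png

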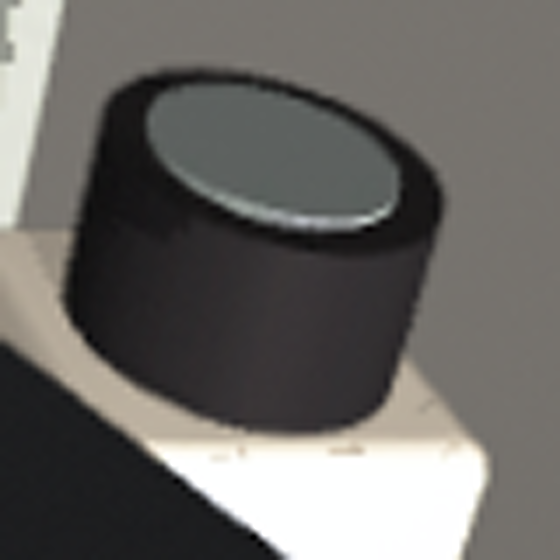

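Run:
```python
from h import *
import pickle
c=pickle.load(open("w14.pkl","rb"));s=bot.get_calibration("side")
S=lambda x,y:(190+(x+.5)/6-.5,235+(y+.5)/6-.5)
L,e=tri(c,(420+274.5/7-.43,280+156.5/7-.43),s,S(354,340));print("lens",L,e)
a=np.radians(-10.2);n=np.array([np.cos(a),np.sin(a)])
V=L[:2]-.1*n;print("view from lens",V,"from post [.4408 .2844]")
```

```text
lens [0.5393373  0.26637457 0.17462789] 7.083631340718647e-05
view from lens [0.44091774 0.28408305] from post [.4408 .2844]
```

Run:
```python
from h import *
plan([.4409,.2842,.2614],np.radians(169.8))
```

```text
t 18.82 pos [0.4416 0.1294 0.2602] rpy [-1.7999e+02 -1.0000e-02  1.7132e+02] grip 0.0269 F [-0.6 -0.4 -2.1] q7 0.71
turn units 0.30
shift now-frame units [ 0.48  3.06 -0.02]
shift after-turn units [ 0.56  3.04 -0.02]
```

>>> servo_tool(
  targets=[
    [[0.02, 0.1, 0], 0.3],
    [[0.05, 0.3, 0], 0],
    [[0.1, 0.5, 0], 0],
    [[0.1, 0.6, -0.02], 0],
    [[0.1, 0.6, 0], 0],
    [[0.1, 0.5, 0], 0],
    [[0.06, 0.3, 0], 0],
    [[0.03, 0.14, 0], 0],
    [[0, 0, 0], 0],
    [[0, 0, 0], 0],
    [[0, 0, 0], 0],
  ],
)

```text
clock: 20.2
position: [0.4407, 0.2839, 0.2613]
tool_rot: [-3.141, 0.0, 2.964]
force: [0.3, 0.2, -1.3]
grip_width: 0.0271
```

Run:
```python
from h import *
import pickle
plan([.4409,.2842,.2614],np.radians(169.8))
out={}
for n in ["wrist","side","top"]:
    out[n]=bot.get_calibration(n);f=bot.grab_frame(n);cv2.imwrite(f"pics/{n}15.png",f)
pickle.dump(out,open("c15.pkl","wb"))
for n in out: print(n,proj(out[n],(.4409,.2842,.175)))
```

```text
t 20.2 pos [0.4407 0.2839 0.2613] rpy [-1.7999e+02  1.0000e-02  1.6983e+02] grip 0.0271 F [ 0.3  0.2 -1.3] q7 0.35
turn units 0.01
shift now-frame units [-0.    0.01 -0.  ]
shift after-turn units [-0.    0.01 -0.  ]
wrist [276.53964359 215.17392137]
side [286.26719846 324.31892062]
top [117.22328473 309.34080525]
```

View pics/wrist15.png

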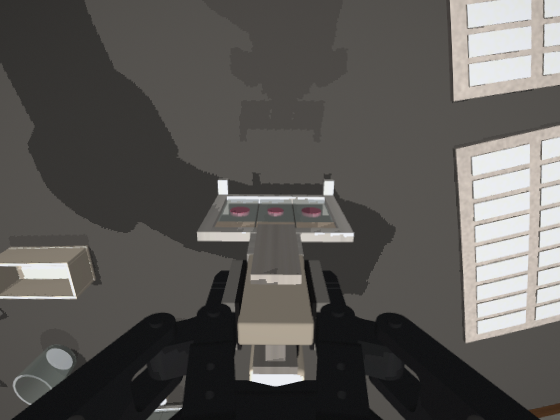

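View pics/side15.png

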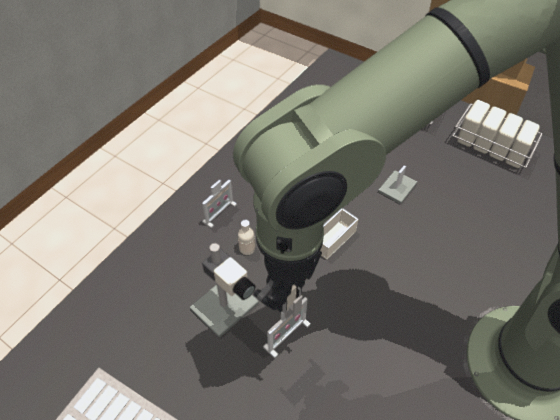

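View pics/top15.png

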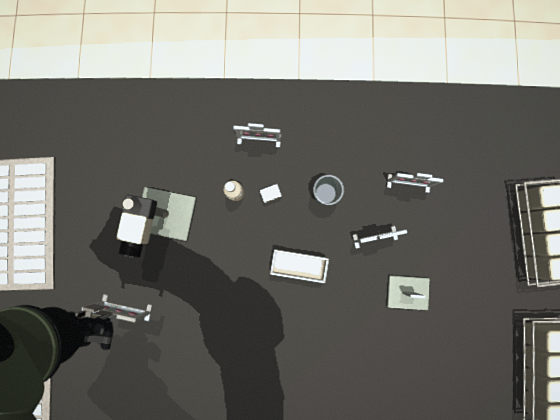

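Run:
```python
from h import *
a=cv2.imread("pics/side15.png");b=cv2.imread("pics/wrist15.png")
cv2.imwrite("pics/m15.png",np.hstack([cv2.resize(a[280:360,255:321],(495,600),interpolation=2)[:,:300] if 0 else cv2.resize(a[285:357,258:318],(400,480),interpolation=2),cv2.resize(b[170:250,190:257],(400,480),interpolation=2)]))
crop(b,190,170,360,250,4.6,"pics/w15c.png")
```

```text
(no output)
```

View pics/m15.png

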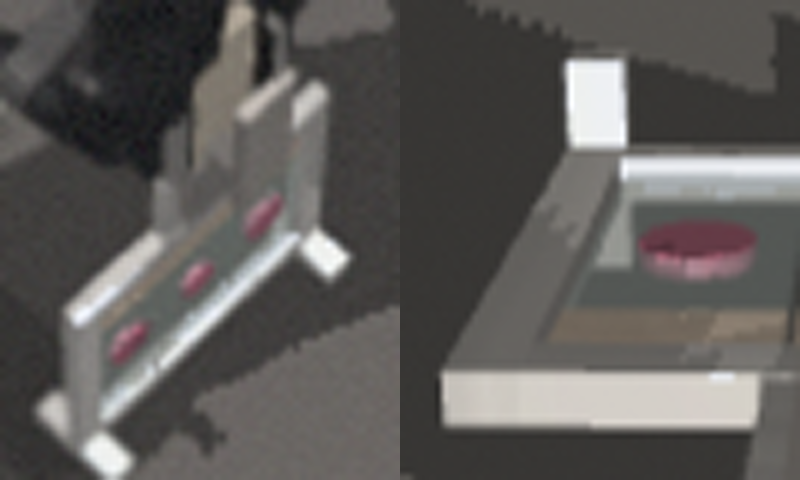

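View pics/w15c.png

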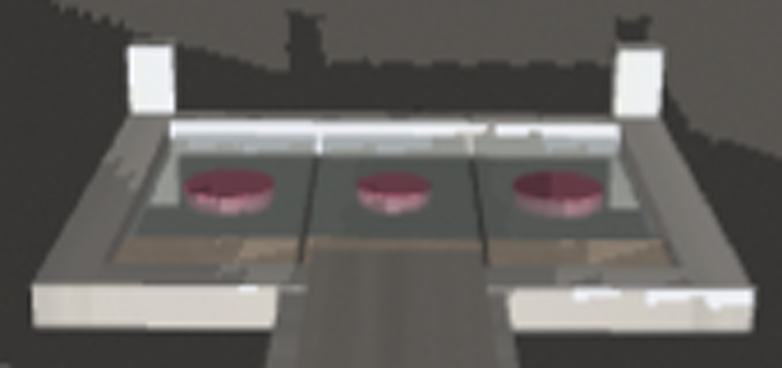

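Run:
```python
from h import *
import pickle
c=pickle.load(open("c15.pkl","rb"))
W=lambda x,y:np.array((190+(x+.5)/4.6-.5,170+(y+.5)/4.6-.5))
S=lambda x,y:np.array((258+(x+.5)/6.667-.5,285+(y+.5)/6.667-.5))
V=np.array([.4409,.2842,.175]);Rz=R.from_euler("z",-10.2,degrees=True).as_matrix()
w=c["wrist"];s=c["side"]
P=lambda l:V+Rz@(np.array(l)/1000)
# wrist image right=+y? yaw169.8: tool y=(.177,.984) -> image right=+y
for nm,l,o in [("topL-x",(-3,-48,41),(33,285)),("topR-x",(-3,48,41),(755,288)),("topL+x",(3,-48,41),(33,327)),("topR+x",(3,48,41),(753,330)),("dot",(-1,0,0),(394,190))]:
    print("wrist",nm,np.round(W(*o)-proj(w,P(l)),2))
# side image: right = -x world; left lower end is +y
for nm,l,o in [("+y top -x",(-3,48,41),(85,325)),("+y top +x",(3,48,41),(66,305)),("-y top -x",(-3,-48,41),(327,92)),("mid dot",(-1,0,0),(197,278))]:
    print("side",nm,np.round(S(*o)-proj(s,P(l)),2))
g=[onz(w,W(*p),V[2]+.041)[:2] for p in [(33,285),(755,288),(33,327),(753,330)]]
m=np.mean(g,0);print("frame top centre",m,"V",V[:2],"width",np.linalg.norm(g[0]-g[1]),"yaw",[np.degrees(np.arctan2(*(b-a)[::-1]))-90 for a,b in [(g[0],g[1]),(g[2],g[3])]])
print("dot tri",tri(w,W(394,190),s,S(197,278)))
print("corner tri +y -x",tri(w,W(755,288),s,S(85,325)),P((-3,48,41)))
print("corner tri -y -x",tri(w,W(33,285),s,S(327,92)),P((-3,-48,41)))
```

```text
wrist topL-x [-1.45 -2.23]
wrist topR-x [-1.61 -1.66]
wrist topL+x [-2.2  -2.04]
wrist topR+x [-1.25 -1.46]
wrist dot [-1.28 -2.97]
side +y top -x [1.69 0.52]
side +y top +x [ 1.29 -0.27]
side -y top -x [0.55 0.52]
side mid dot [0.46 1.61]
frame top centre [0.4395049 0.2834415] V [0.4409 0.2842] width 0.0957010266492115 yaw [np.float64(-10.42386756827024), np.float64(-10.427757590847051)]
dot tri (array([0.43962299, 0.28351197, 0.16788821]), np.float64(0.0007135670873618227))
corner tri +y -x (array([0.44397885, 0.33113656, 0.21683387]), np.float64(0.0015192751424096776)) [0.44644748 0.33197264 0.216     ]
corner tri -y -x (array([0.42920042, 0.23579616, 0.21207798]), np.float64(0.0002769825951869164)) [0.42944735 0.23748987 0.216     ]
```

Run:
```python
from h import *
import pickle
c=pickle.load(open("c15.pkl","rb"));w=c["wrist"];s=c["side"]
V=np.array([.4396,.2835,.174]);Rz=R.from_euler("z",-10.4,degrees=True).as_matrix()
P=lambda l:V+Rz@(np.array(l)/1000)
for l in [(-15,-44,-45),(-15,44,-45),(-3,-48,41),(-3,48,41)]: print(l,(proj(w,P(l))-[190,170]+.5)*4.6-.5)
for l in [(-15,48,-45),(-15,42,-45),(-3,48,41),(3,48,41)]: print(l,(proj(s,P(l))-[258,285]+.5)*6.667-.5)
```

```text
(-15, -44, -45) [154.10644202  38.66804099]
(-15, 44, -45) [634.34664308  40.62826406]
(-3, -48, 41) [ 33.77294032 283.12390989]
(-3, 48, 41) [754.54233532 285.84345071]
(-15, 48, -45) [113.64187975 485.37634614]
(-15, 42, -45) [128.75861827 470.92436662]
(-3, 48, 41) [ 78.95476516 323.33920473]
(3, 48, 41) [ 62.69018207 308.57924832]
```

>>> servo_tool(
  targets=[
    [[-0.02, 0.02, -0.02], 0],
    [[0, 0, 0], 0],
    [[0, 0, 0], 0],
    [[0, 0, 0], 0],
    [[0, 0, 0], 0],
    [[0, 0, 0], 0],
  ],
)

```text
clock: 21.1
position: [0.4416, 0.2854, 0.2623]
tool_rot: [-3.142, -0.0, 2.965]
force: [-0.3, 0.9, -2.2]
grip_width: 0.0272
```

Run:
```python
from h import *
plan()
print(np.abs(bot.observe()["qd"]).max())
f=bot.grab_frame("wrist");cv2.imwrite("pics/w16.png",f)
b=cv2.imread("pics/wrist15.png");print("diff carrier region",np.abs(f[180:250,190:360].astype(int)-b[180:250,190:360]).mean())
bot.job_done()
```

```text
t 21.1 pos [0.4416 0.2854 0.2623] rpy [-180.     -0.    169.88] grip 0.0272 F [-0.3  0.9 -2.2] q7 0.35
0.0017457845382594297
diff carrier region 1.8212324929971988
the job is handed in; nothing more can be done
```

The job is handed in. The clip is shut on the carrier's tab, and the arm holds the carrier by the clip's white body in front of the inspection lens at t ≈ 21 s. I squeezed the clip off its stand by its wings, let it close on the tab of the carrier in the trough, which was also the nearest one to the base. Then I gripped the body across its ends and lifted the carrier out.

**Last checks:**
- **Position:** the viewing point measured (0.441, 0.284, 0.175), with the lens and post estimates agreeing within 0.5 mm. The frame centre measured within about 1.5 mm of it, and I then made a last correction of about 1 mm. I did not measure the carrier again after that.
- **Angle and tilt:** the carrier's yaw was −10.4° against −10.2° for the lens. Tilt was under about 1°.
- **Grip:** the arm was still, and the grip was steady at 27 mm on the body.
- **Contact:** by the planned geometry the fingertips stayed about 15 mm above the tab, and the pictures showed no touch on the carrier. The bottle, beaker and blocks stayed where they were in the top view.

**One disagreement:** the red spot on the middle slide triangulated about 7 mm below the viewing point. The frame's top edge agreed within about 1.5 mm, so I trusted the frame, since the spot may not sit at the slide's centre.

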